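Open the hazelnut jar in its stand

TASK

Open the square glass jar of hazelnuts for the baker: set it upright and fully down into the square wooden well of the jar stand, which keeps it from turning, then unscrew its tight steel cap anticlockwise (seen from above), stopping as soon as the threads let go. Lift the cap straight off and finish while still holding it level and still just above the open jar, clear of it: do not put it down or let go. Leave the other things on the bench where they are.

Things in the scene. Friction and masses are not known exactly. Their poses are not given: they have to be found in the camera images.
- jar_center (a point): Loose square jar of clear glass full of brown hazelnuts, 0.3 to 0.5 kg. Body 62 x 62 mm (faces across its x and y), 70 mm high; shoulder slopes in to a round neck, radius 20 mm, from 79 mm up; rim at 97 mm, closed by a springy white paper disc (up to 6 mm above the rim) that stays on the jar. This point: on the axis, 50 mm above the underside; z up. Starts upright on the bench, cap on.
- cap_center (a point): Plain steel screw cap on the jar: 59 mm across, 19 mm high, hollow below. This point: on its axis, half-way up; closed, 94 mm above the jar's underside. The jar can be carried by it. x points to a small dark bar on its top. Closed, that x is 0 to 0.2 rad anticlockwise (from above) of the jar's x. Its three threads let go at about 0.87 rad (50 degrees) from the jar's x.
- cap_mark (a point): Point on the cap's outer wall at the bar, half-way up, 29 mm from the axis. How the cap behaves: unscrewing needs up to about 0.7 N m and lifts it 2 mm; once the threads let go it springs up 1.5 mm more and is loose. At 1.8 rad (103 degrees) from the jar's x it would run hard into the next thread: stop before 1.7 rad.
- stand_seat (a point): The jar stand: fixed pale wooden block, 100 x 100 mm, with a square well open upwards. This point is the centre of the well's floor, 8 mm above the bench; x and y run across the well's walls, z is up. The well is 67 x 67 mm inside (2.5 mm to spare on each side of the jar), straight walls up to 27 mm above this point, then a lip flaring outward by about 5 mm to 40 mm above it. The jar fits any of four ways round.
- round_jar: Bystander: loose round glass jar with paper label, 68 mm across, 85 mm high. Origin at the centre of its underside.
- tin: Bystander: loose round bright metal tin, 66 mm across, 90 mm high. Origin at the centre of its underside.
- loaf_a: Bystander: loose round crusty loaf, 150 mm across, 75 mm high. Origin at the centre of its underside.
- loaf_b: Bystander: loose round darker loaf, 130 mm across, 68 mm high. Origin at the centre of its underside.
- mug: Bystander: loose white mug, 76 mm across, 85 mm high. Origin at the centre of its underside.
- pastry_brush: Bystander: loose pastry brush lying flat, 200 mm long. Origin under its middle.
There are look-alikes about, which are no part of the job. What is shaped like the part that bears cap_center but orange or purple is not meant.

How it is judged:
On the way, in this order (a step that is already met when the one before it is completed fails the run):
1. the jar stands upright, fully down in the well of the stand, with its cap still screwed on (z of jar_center in the frame of stand_seat between 0.047 and 0.0535 m and horizontal distance between jar_center and stand_seat below 0.007 m and angle between jar_center's own z axis and vertical below 0.08 rad and x of cap_mark in the frame of jar_center above 0.021 m and z of cap_center in the frame of jar_center below 0.048 m), for 0.1 s.
2. with the jar down in the stand, the cap is turned anticlockwise until its threads are free (more than about 46 degrees), still on the jar (z of jar_center in the frame of stand_seat between 0.047 and 0.0535 m and horizontal distance between jar_center and stand_seat below 0.007 m and angle between jar_center's own z axis and vertical below 0.08 rad and y of cap_mark in the frame of jar_center above 0.0209 m and x of cap_mark in the frame of jar_center below 0.0201 m and z of cap_center in the frame of jar_center below 0.0595 m), for 0.05 s.
At the end, for the whole second after the job is handed in: Jar upright (4.5 degrees), fully down in the well (3.5 mm; 7 mm off centre) and still; cap held by the fingers, still, level within 11 degrees, axis within 20 mm of the jar's, lower edge 1.5 to 73 mm above the rim (the paper disc stands up to 6 mm), touching neither jar nor stand (z of jar_center in the frame of stand_seat between 0.047 and 0.0535 m and horizontal distance between jar_center and stand_seat below 0.007 m and angle between jar_center's own z axis and vertical below 0.08 rad and z of cap_center in the frame of jar_center between 0.058 and 0.13 m and horizontal distance between cap_center and jar_center below 0.02 m and angle between cap_center's own z axis and vertical below 0.2 rad and contact force between cap and the fingers above 1 N and contact force between cap and jar below 0.2 N and contact force between cap and stand below 0.2 N and linear speed of each of cap, jar below 0.02 m/s); the arm keeps its last pose, push and grip.
It fails at once if a bystander (round jar, tin, loaf, mug, brush) is moved by more than 30 mm (distance of any of round_jar, tin, loaf_a, loaf_b, mug, pastry_brush from where it was at the start of the episode above 0.03 m).
It fails at once if the jar is tipped by more than 40 degrees (angle between jar_center's own z axis and vertical above 0.7 rad).
It fails at once if the cap, not yet lifted off, is turned on past 100 degrees into the next thread (x of cap_mark in the frame of jar_center below -0.005 m and z of cap_center in the frame of jar_center below 0.0495 m).
It also fails if it takes over 45 s, if anything falls off the work surface, if the arm or the gripper's body presses on something with over 40 N, if the wrist force passes 120 N, or if a joint passes its speed limit or range.

ROBOT

A 7-joint arm with a two-finger parallel gripper is mounted at the origin on the work surface. World frame = base frame: x ahead of the robot, y to its left, z up, the work surface at z = 0. Lengths are in m, angles in rad, forces in N, time in s.
With the tool pointing down it reaches from about 0.4 to 0.875 m from the base axis. Payload 19.3 kg.
Tool frame: the origin (TCP) lies between the finger pads; the fingertips stand 17 mm ahead of it and the grasp point (between the pads) lies 2 mm behind it; z points along the fingers, x is the direction in which the jaws open and shut, and the axes are right-handed (so a half turn about z gives the same grasp; the last joint's range is limited). The gripper opens to 85 mm and grips with 20 to 120 N. Pads are 22 mm wide; open, the fingers measure 114 mm over their backs; the gripper's body (76 mm by 85 mm) begins 54 mm behind the grasp point. The pads swing forward as they close: fully open they stand 13 mm farther back than shut.
Start: joints at [-1.337, 0.521, -0.036, 1.599, 0.021, 1.021, -0.113], TCP at [0.187, 0.596, 0.248] pointing down, gripper open.
Joint ranges: [-2.91, 2.91], [-0.3, 2.13], [-1.5, 1.42], [0.17, 2.43], [-1.26, 4.41], [0.16, 1.93], [-2.52, 2.52]. Speed limits (rad/s): [1.89, 1.89, 2.39, 2.39, 3.01, 3.01, 3.01].

INTERFACE

Orientations are given as [roll, pitch, yaw] about the fixed x, y, z axes, in that order (R = Rz(yaw) Ry(pitch) Rx(roll)).
In Python, from workcell import bot gives the robot as it stands. The module is installed in compiled form; this text tells all that it offers.
- The arm moves only by the tool arm_command, never from a script. Its argument "targets" is a list of rows, each a list of 6 numbers: the shift along the tool's x, y, z in mm, then the turn, a rotation vector about the tool's x, y, z in degrees. In form: [[x, y, z, wx, wy, wz], ...]. A call has 1 to 8 rows; each row shifts and turns the pose as measured when the row begins, along the tool's axes as they then stand; what a row does not reach is not made up. A row lasts 1/10 s, in which the tool goes at most 50 mm and 8.59 degrees, less where a joint would pass 70% of its speed; a pose out of reach is approached as far as the arm can. A call is refused whole if a number of a shift passes 50 or a number of a turn 8.59, either way. A call with a gripper value outside its range is refused whole. "grip" is the opening in per cent of the stroke, from 0 (shut) to 100 (fully open), set as the call begins (left out, the last holds). The fingers move at their own pace and stop on an object; "grip_force" is the grip in N (left out, the last holds). Time passes only in rows, so rows that do not move let the fingers close. It gives the time, the measured TCP pose, the force and the opening at its end, in the units of the state.
- bot.observe(): the state, without advancing time (a new reading comes with each control period).
- bot.grab_frame(name): name is "scene" or "top" or "wrist"; returns a dict with "color" (420x560x3 uint8, red, green, blue), "depth" (420x560 float32, m along the optical axis (not along the pixel's ray), 0 where there is no reading), "fov_y" (degrees; the focal length in pixels is half the picture's height over the tangent of half this angle, whatever the lens; pixels are square), "cx", "cy" (the principal point, pixels), "R" (3x3) and "t" (3): a world point X has camera coordinates R X + t; the wrist camera has in their place "hand_eye" (4x4, takes a point from camera to tool coordinates, whose origin is the TCP and whose axes are the tool frame's). Camera axes: x right, y down, z forward; pixel columns grow to the right and rows downward; lengths in m; the calibration is good to about 2 mm. The wrist camera is an equidistant fisheye: a pixel r from the principal point sees the ray r / f radians off the axis. A picture is of the moment at which its call begins: read the wrist's pose just before it.
- bot.job_done(): hands the job in, once; it reports no verdict.
The state is a dict: "clock": time; "qpos": joint angles; "qd": joint speeds; "joint_efforts": joint torques, N m; "position": TCP position; "tool_rot": TCP orientation; "force": force on the tool from outside, world axes, zero at the start; "moment": the same for the moment, N m; "grip_width": finger opening in m.
Only numpy, scipy, OpenCV 4.12 (cv2) and the standard library are available. Lean on these libraries where they do the work, as an engineer would, in place of code of your own. Each camera call takes 0.05 s, during which the arm holds its last target. There are 200 camera calls.

## Working session

There is one attempt and no reset: what is moved stays moved. The work goes in short steps, Python scripts to look and compute and a tool call to move; the robot and the scene stay as the last step left them, time stands still between calls to the robot, and variables do not carry over. Pictures are saved under pics/ and viewed, about 8 in all and at most 12, crops included, and the job is handed in when it is done.

Besides the shell and the picture viewer there is one more tool, called after ">>>" in YAML: its name, and indented under it one key for each argument. arm_command: Moves the arm, as the interface text tells. Its arguments: {"type":"object","properties":{"targets":{"type":"array"},"grip":{"type":"number"},"grip_force":{"type":"number"}},"required":["targets"]}

```bash
mkdir -p pics; cat > h.py <<'E'
import numpy as np, cv2, pickle
from scipy.spatial.transform import Rotation as Ro
def grab(n):
    from workcell import bot
    s=bot.observe(); f=bot.grab_frame(n); f['s']=s; pickle.dump(f,open(n+'.pkl','wb')); return f
def load(n): return pickle.load(open(n+'.pkl','rb'))
def ray(f,u,v):
    u=np.asarray(u,float);v=np.asarray(v,float)
    F=210/np.tan(np.radians(f['fov_y']/2)); x=(u-f['cx'])/F; y=(v-f['cy'])/F
    if 'hand_eye' in f:
        r=np.hypot(x,y)+1e-12; d=np.stack([np.sin(r)*x/r,np.sin(r)*y/r,np.cos(r)],-1)
        H=f['hand_eye']; T=rot(f['s']); p=np.array(f['s']['position'])
        return T@H[:3,3]+p, d@(T@H[:3,:3]).T, d
    d=np.stack([x,y,np.ones_like(x)],-1); R=np.array(f['R']);t=np.array(f['t'])
    return -R.T@t, d@R, d
def rot(s):
    a=np.array(s['tool_rot']); return a if a.shape==(3,3) else Ro.from_euler('xyz',a).as_matrix()
def onz(f,u,v,z):
    o,d,_=ray(f,u,v); return o+d*((z-o[2])/d[...,2])[...,None]
def cloud(f):
    v,u=np.mgrid[0:420,0:560]; o,d,c=ray(f,u,v); D=f['depth']
    return o+d*(D/c[...,2])[...,None]
def save(n,im): cv2.imwrite('pics/'+n+'.png',cv2.cvtColor(im,cv2.COLOR_RGB2BGR))
E
python3 - <<'E'
from h import *
for n in ('scene','top','wrist'):
    f=grab(n); 
    print(n,f['fov_y'],f['cx'],f['cy'],f.get('t'))
    if n!='wrist': save(n,f['color'])
print({k:np.round(v,3) for k,v in f['s'].items()}); print(f['hand_eye'])
a=load('top'); 
P=cloud(a); print(np.round(P[::60,::80],3)[...,:].tolist())
E
```

```text
scene 57.37409811217006 287.4933080453901 206.61682630673081 [ 0.41852345 -0.14914776  1.25035229]
top 57.778085365304776 276.77081692348 207.28408038320916 [0.04784745 0.50386127 1.24148251]
wrist 65.70646984690485 277.0444316464354 216.4008737634365 None
{'clock': np.float64(0.1), 'qpos': array([-1.337,  0.522, -0.036,  1.6  ,  0.021,  1.021, -0.113]), 'qd': array([-0.   , -0.   , -0.   , -0.002,  0.001, -0.   , -0.001]), 'joint_efforts': array([ 4.0000e-03, -9.2847e+01,  1.9850e+00, -3.7053e+01,  1.8000e-02,
        5.0000e-03,  0.0000e+00]), 'position': array([0.187, 0.596, 0.248]), 'tool_rot': array([3.142e+00, 1.000e-03, 1.267e+00]), 'force': array([-0.292, -0.43 , -0.181]), 'moment': array([-0.001,  0.008, -0.028]), 'grip_width': np.float64(0.086)}
[[ 9.99999983e-01  3.11949601e-05  1.80473249e-04  1.47556265e-03]
 [-8.55817446e-05  9.50780870e-01  3.09864050e-01 -8.04932322e-02]
 [-1.61924316e-04 -3.09864060e-01  9.50780857e-01 -1.26162701e-01]
 [ 0.00000000e+00  0.00000000e+00  0.00000000e+00  1.00000000e+00]]
[[[1.728, 1.626, -0.749], [1.718, 1.167, -0.744], [1.715, 0.718, 
[... 398 characters left out ...]
 -0.368, 0.002], [0.798, -0.635, 0.002]], [[0.651, 1.277, -0.362], [0.599, 0.721, -0.001], [0.598, 0.445, 0.001], [0.598, 0.173, -0.004], [0.597, -0.097, -0.0], [0.596, -0.364, 0.001], [0.595, -0.627, 0.003]], [[0.388, 1.277, -0.38], [0.395, 0.712, 0.001], [0.396, 0.425, 0.046], [0.396, 0.171, -0.0], [0.396, -0.096, 0.002], [0.396, -0.36, 0.0], [0.396, -0.621, 0.001]], [[0.161, 1.116, -0.184], [0.194, 0.708, -0.005], [0.196, 0.436, -0.0], [0.198, 0.17, -0.001], [0.199, -0.094, 0.0], [0.2, -0.356, -0.002], [0.203, -0.611, 0.008]], [[0.212, 0.483, 0.65], [-0.001, 0.7, -0.002], [0.001, 0.433, -0.003], [0.005, 0.168, 0.004], [0.012, -0.091, 0.017], [0.008, -0.352, -0.0], [0.011, -0.607, 0.002]]]
```

View pics/top.png

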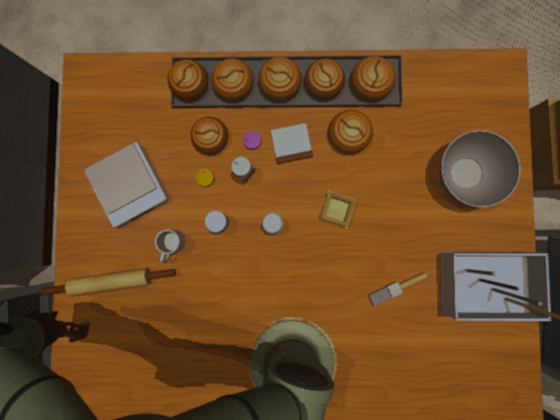

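View pics/scene.png

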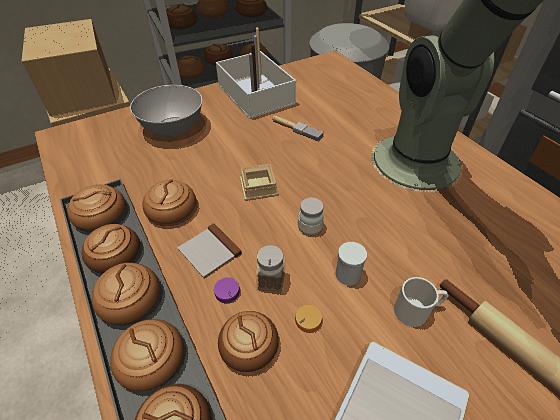

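In the top view, the square jar with the steel cap is at (241,169) and at (270,265) in the scene view. These could be mistaken for it: round jar (272,224), tin (216,222), purple cap (252,140), orange cap (205,177). The stand is at (338,209). I'll check the choice in a close crop and measure both.

```bash
python3 - <<'E'
from h import *
f=load('top'); g=load('scene')
a=cv2.resize(f['color'][145:195,215:265],(400,400),interpolation=cv2.INTER_CUBIC)
b=cv2.resize(g['color'][240:300,240:300],(400,400),interpolation=cv2.INTER_CUBIC)
save('crop',np.hstack([a,b]))
P=cloud(f)
def blob(u0,v0,w,zlo,zhi,xyz=P):
    S=xyz[v0-w:v0+w,u0-w:u0+w].reshape(-1,3); m=(S[:,2]>zlo)&(S[:,2]<zhi); S=S[m]; return S
for nm,u,v,w,lo,hi in [('cap',241,169,16,.09,.12),('stand',338,209,24,.036,.06),('round',272,224,16,.075,.1),('tin',216,222,16,.08,.1)]:
    S=blob(u,v,w,lo,hi); q=S[:,:2].astype(np.float32); (c,sz,an)=cv2.minAreaRect(q); print(nm,len(S),np.round(S.mean(0),4),np.round(c,4),np.round(sz,4),an,np.round(np.percentile(S[:,2],[5,50,95]),3))
Q=cloud(g)
S=blob(270,258,22,.09,.12,Q);print('cap scene',len(S),S.mean(0),S.min(0),S.max(0))
S=blob(258,182,26,.036,.06,Q);c=cv2.minAreaRect(S[:,:2].astype(np.float32));print('stand scene',len(S),S.mean(0),c)
E
```

```text
cap 285 [0.6266 0.159  0.1031] [0.6263 0.1595] [0.056  0.0573] 43.19451141357422 [0.099 0.103 0.107]
stand 341 [ 0.4987 -0.1511  0.0439] [ 0.4983 -0.1501] [0.0908 0.0907] 72.01177978515625 [0.037 0.044 0.05 ]
round 282 [0.4502 0.0619 0.0846] [0.4503 0.0612] [0.0564 0.0564] 89.98860168457031 [0.081 0.085 0.088]
tin 350 [0.4556 0.2393 0.0892] [0.4564 0.2393] [0.0639 0.0628] 89.9104232788086 [0.085 0.089 0.093]
cap scene 535 [0.6309076  0.16409417 0.10400501] [0.59996844 0.13190851 0.09001616] [0.65824718 0.19004773 0.10933496]
stand scene 400 [ 0.49852981 -0.1507307   0.04398623] ((0.5001097321510315, -0.14976048469543457), (0.0947083905339241, 0.09144952893257141), 70.0743408203125)
```

View pics/crop.png

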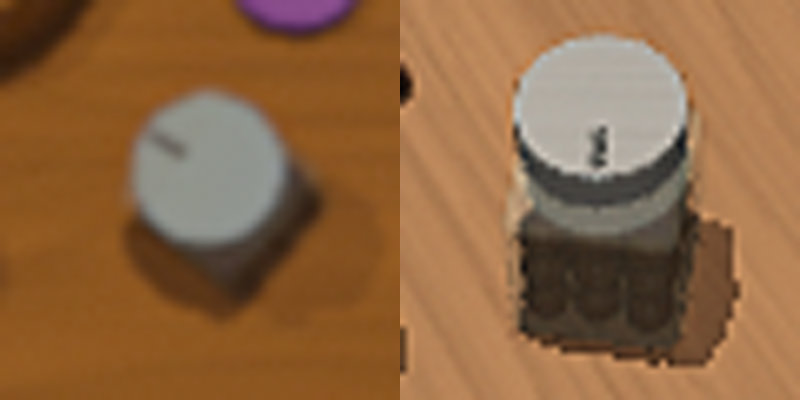

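The crop shows a plain steel cap with a dark bar on a square jar full of nuts, so the choice is right. The bar points up-left from the cap centre, at about 59° world. The stand walls lie at about 71° (mod 90) and the jar faces at about 48°. I'll move above the jar.

>>> arm_command:
  targets:
    - [-23, 44, 0, 0, 0, 0]
    - [-23, 44, 0, 0, 0, 0]
    - [-23, 44, 0, 0, 0, 0]
    - [-23, 44, 0, 0, 0, 0]
    - [-23, 44, 0, 0, 0, 0]
    - [-23, 44, 0, 0, 0, 0]
    - [-23, 44, 0, 0, 0, 0]
    - [-23, 44, 0, 0, 0, 0]

```text
clock: 0.95
position: [0.4665, 0.3158, 0.2455]
tool_rot: [-3.138, 0.002, 1.279]
force: [0.5, 0.5, -0.2]
grip_width: 0.0856
```

>>> arm_command:
  targets:
    - [-22, 43, 0, 0, 0, 0]
    - [-22, 43, 0, 0, 0, 0]
    - [-22, 43, 0, 0, 0, 0]
    - [-22, 43, 0, 0, 0, 0]
    - [-12, 23, 0, 0, 0, 0]
    - [0, 0, 0, 0, 0, 8.5]
    - [0, 0, 0, 0, 0, 8.5]
    - [0, 0, 0, 0, 0, 8.5]

```text
clock: 1.75
position: [0.6332, 0.1476, 0.2431]
tool_rot: [-3.141, 0.006, 0.823]
force: [-0.2, 0.4, -0.1]
grip_width: 0.0853
```

>>> arm_command:
  targets:
    - [0, 0, 0, 0, 0, 8.5]
    - [0, 0, 0, 0, 0, 8.5]
    - [0, 0, 0, 0, 0, 8.5]
    - [0, 0, 0, 0, 0, 8.5]
    - [0, 0, 0, 0, 0, 8.5]
    - [0, 0, 0, 0, 0, 8.5]
    - [0, 0, 0, 0, 0, 8.5]
    - [0, 0, 0, 0, 0, 0]

```text
clock: 2.55
position: [0.6322, 0.1473, 0.2409]
tool_rot: [3.134, 0.007, -0.229]
force: [-0.1, 0.7, 1.4]
grip_width: 0.0852
```

```bash
python3 - <<'E'
from h import *
f=grab('wrist'); save('w1',f['color']); s=f['s']; print({k:np.round(v,3) for k,v in s.items()})
P=cloud(f); S=P.reshape(-1,3); m=(f['depth'].ravel()>0)&(S[:,2]>.095)&(S[:,2]<.112)&(np.hypot(S[:,0]-.627,S[:,1]-.16)<.05); S=S[m]
print(len(S),cv2.minEnclosingCircle(S[:,:2].astype(np.float32)),np.median(S,0))
E
```

```text
{'clock': np.float64(2.55), 'qpos': array([-0.613,  0.617,  0.463,  1.549, -0.297,  1.056, -0.303]), 'qd': array([ 0.01 , -0.001, -0.024,  0.002,  0.019, -0.003,  0.105]), 'joint_efforts': array([ -0.546, -94.661,  15.676, -35.891,  -0.636,   0.135,  -3.664]), 'position': array([0.632, 0.147, 0.241]), 'tool_rot': array([ 3.134,  0.007, -0.229]), 'force': array([-0.146,  0.721,  1.364]), 'moment': array([-0.039,  0.036,  0.02 ]), 'grip_width': np.float64(0.085)}
3752 ((0.628256618976593, 0.1616835594177246), 0.029606502503156662) [0.62863996 0.16288754 0.10461047]
```

View pics/w1.png

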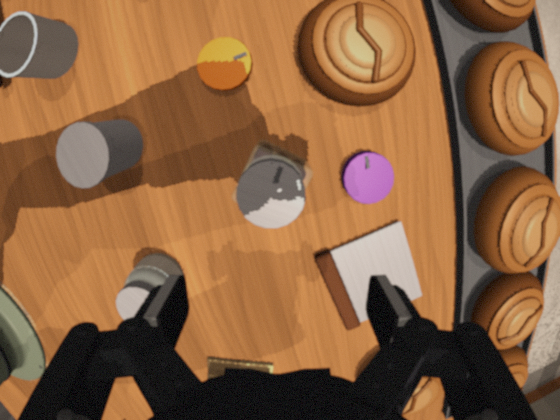

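The wrist view shows the capped jar at (271,190), with the bar at (278,173) and the body's corners behind it at (265,145) and (308,172). The fingers are clear. Next I'll get the jar and bar angles.

```bash
python3 - <<'E'
from h import *
f=load('wrist');g=load('scene');t=load('top')
def ang(a): return np.degrees(np.arctan2(a[1],a[0]))
b=onz(f,[278],[173],.1035)[0]; print('bar',b,ang(b[:2]-[.6283,.1617]))
e=onz(g,[258,279.8],[289.5,293.2],0.); print('edge',e,np.linalg.norm(e[1]-e[0]),ang(e[1]-e[0]))
e=onz(g,[258,279.8],[275.3,277.5],0.07); print(e)
# stand rim from top image
P=cloud(t)
a=cv2.resize(f['color'][130:240,215:330],(418,400),interpolation=cv2.INTER_CUBIC)
b=cv2.resize(t['color'][185:235,314:364],(380,400),interpolation=cv2.INTER_CUBIC)
save('crop2',np.hstack([a,b]))
# stand base outline via colour: pale; corners of footprint on depth
for n,F,c in(('top',t,(338,209)),('scene',g,(258,182))):
    Q=cloud(F).reshape(-1,3); m=(F['depth'].ravel()>0)&(np.hypot(Q[:,0]-.5,Q[:,1]+.15)<.085)
    for lo,hi in((.038,.056),):
        S=Q[m&(Q[:,2]>lo)&(Q[:,2]<hi)]; h=cv2.convexHull(S[:,:2].astype(np.float32)); print(n,len(S),cv2.minAreaRect(h))
E
```

```text
bar [0.63838905 0.1784157  0.1035    ] 58.88619081803068
edge [[0.66631976 0.1649363  0.        ]
 [0.62648267 0.20003568 0.        ]] 0.0530938775129243 138.6176016616323
[[0.66621258 0.1722653  0.07      ]
 [0.62694537 0.20208895 0.07      ]]
top 316 ((0.4982520043849945, -0.1504262387752533), (0.09015163779258728, 0.09075135737657547), 72.04812622070312)
scene 340 ((0.5002294182777405, -0.14980386197566986), (0.0947083905339241, 0.09119497239589691), 70.0743408203125)
```

View pics/crop2.png

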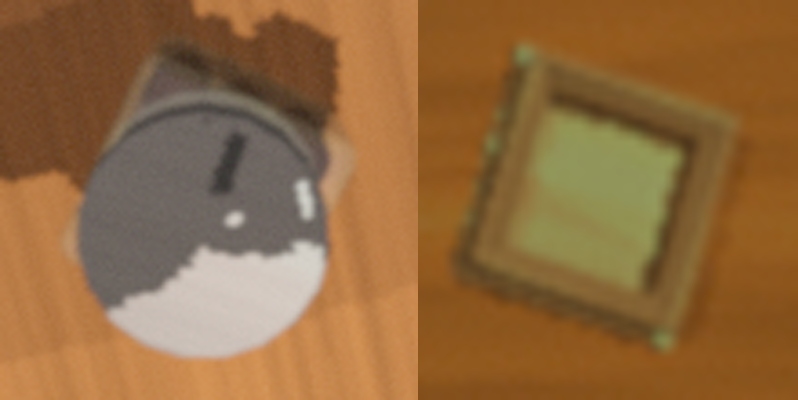

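The crops show the jar's camera-side face edge running (155,45)–(330,135) and the stand's rim corners at (525,55), (735,122), (665,340) and (465,275). Now I'll fit the face plane and the stand corners.

```bash
python3 - <<'E'
from h import *
f=load('wrist');g=load('scene');t=load('top')
def ang(a): return np.degrees(np.arctan2(a[1],a[0]))
for n,F in(('wrist',f),('scene',g)):
    Q=cloud(F).reshape(-1,3); m=(F['depth'].ravel()>0)&(np.hypot(Q[:,0]-.628,Q[:,1]-.162)<.05)
    for lo,hi in((.012,.035),(.035,.066)):
        S=Q[m&(Q[:,2]>lo)&(Q[:,2]<hi)]
        if len(S)<20: print(n,len(S));continue
        r=S[:,:2]-[.628,.162]; a=np.degrees(np.arctan2(r[:,1],r[:,0]))
        # face points: normal near 52 or 142/-38
        best=[]
        for c0 in (52,142,-38,-128):
            k=abs((a-c0+180)%360-180)<38
            if k.sum()<15: continue
            vx,vy,x0,y0=cv2.fitLine(r[k].astype(np.float32),cv2.DIST_HUBER,0,.001,.001).ravel()
            nn=np.array([-vy,vx]); d=nn@[x0,y0]; nn*=np.sign(d)
            print(n,lo,k.sum(),'normal',round(ang(nn),1),'dist',round(abs(d),4))
u=np.array([525,735,665,465])-418; v=np.array([55,122,340,275])
C=onz(t,314+u/7.6-.5,185+v/8-.5,.048); print(np.round(C,4),C.mean(0))
for i in range(4): print(ang(C[(i+1)%4]-C[i])%90,np.linalg.norm(C[(i+1)%4]-C[i]))
c=onz(f,215+np.array([155,330])/3.635-.5,130+np.array([45,135])/3.636-.5,.0);print('wrist edge z0',ang(c[1]-c[0])%180,np.linalg.norm(c[1]-c[0]))
c=onz(f,215+np.array([155,330])/3.635-.5,130+np.array([45,135])/3.636-.5,.07);print('wrist edge z70',ang(c[1]-c[0])%180,np.linalg.norm(c[1]-c[0]), c)
E
```

```text
wrist 0.012 96 normal 51.2 dist 0.0305
wrist 0.035 207 normal 51.1 dist 0.0306
wrist 0.035 27 normal 141.1 dist 0.0304
scene 0.012 103 normal 49.8 dist 0.0295
scene 0.012 17 normal 140.7 dist 0.0292
scene 0.035 154 normal 51.1 dist 0.0295
scene 0.035 28 normal 141.0 dist 0.0291
[[ 0.5531 -0.1169  0.048 ]
 [ 0.5259 -0.2053  0.048 ]
 [ 0.4383 -0.1748  0.048 ]
 [ 0.4643 -0.0909  0.048 ]] [ 0.4954065  -0.14699011  0.048     ]
72.86770850101647 0.09251232906924499
70.78100114540376 0.09273421743184387
72.75366852091801 0.08786600219408035
73.65425580529697 0.09250655287193564
wrist edge z0 139.48259559892935 0.061487088930650746
wrist edge z70 139.4825955989294 0.04974147841216867 [[0.62489884 0.2047884  0.07      ]
 [0.66271274 0.17247241 0.07      ]]
```

The jar angle is 51.1° with its face 30.5 mm from the axis, which agrees in both views. The bar is 7.8° anticlockwise of the jar's x, and the stand is at about 71.5°. I'll descend onto the cap.

>>> arm_command:
  targets:
    - [-7, -13, 0, 0.4, 0.4, 0]
    - [0, 0, 40, 0, 0, 0]
    - [0, 0, 40, 0, 0, 0]
    - [0, 0, 10, 0, 0, 0]
    - [0, 0, 0, 0, 0, 0]
  grip: 100

```text
clock: 3.1
position: [0.6281, 0.1664, 0.1499]
tool_rot: [-3.137, -0.003, -0.204]
force: [1.4, -0.7, 0.3]
grip_width: 0.0855
```

```bash
python3 - <<'E'
from h import *
f=grab('wrist'); s=f['s']; print(s['position'],s['tool_rot'],s['force'])
S=cloud(f).reshape(-1,3); m=(f['depth'].ravel()>0)&(S[:,2]>.095)&(S[:,2]<.112)&(np.hypot(S[:,0]-.627,S[:,1]-.16)<.036); S=S[m]
print(len(S),cv2.minEnclosingCircle(S[:,:2].astype(np.float32)),np.median(S,0))
E
```

```text
[0.62805391 0.16635561 0.14989083] [-3.13710335e+00 -2.92406534e-03 -2.04296616e-01] [ 1.36797554 -0.6912742   0.34995809]
7147 ((0.6279634237289429, 0.1617032289505005), 0.02965371683239937) [0.62861421 0.16486854 0.10457536]
```

>>> arm_command:
  targets:
    - [1, 4.5, 0, -0.2, -0.2, 0]
    - [0, 0, 20, 0, 0, 0]
    - [0, 0, 20, 0, 0, 0]
    - [0, 0, 16, 0, 0, 0]
    - [0, 0, 0, 0, 0, 0]

```text
clock: 3.65
position: [0.6326, 0.1619, 0.1012]
tool_rot: [-3.135, -0.009, -0.202]
force: [-0.3, -1.2, -0.5]
grip_width: 0.0854
```

>>> arm_command:
  targets:
    - [-4.5, 1, 4, -0.4, -0.5, 0]
    - [0, 0, 3, 0, 0, 0]
    - [0, 0, 0, 0, 0, 0]

```text
clock: 3.95
position: [0.6289, 0.1618, 0.0962]
tool_rot: [-3.142, -0.001, -0.202]
force: [-0.0, -0.2, 0.1]
grip_width: 0.0851
```

>>> arm_command:
  targets:
    - [-0.8, 0, 3, 0, 0, 0]
    - [0, 0, 0, 0, 0, 0]
    - [0, 0, 0, 0, 0, 0]
    - [0, 0, 0, 0, 0, 0]
    - [0, 0, 0, 0, 0, 0]
    - [0, 0, 0, 0, 0, 0]
    - [0, 0, 0, 0, 0, 0]
    - [0, 0, 0, 0, 0, 0]
  grip: 0
  grip_force: 90

```text
clock: 4.75
position: [0.6287, 0.1621, 0.0944]
tool_rot: [-3.141, -0.003, -0.202]
force: [-0.2, 0.5, 0.7]
grip_width: 0.0562
```

>>> arm_command:
  targets:
    - [0, 0, 0, 0, 0, 0]
    - [0, 0, -10, 0, 0, 0]
    - [0, 0, -20, 0, 0, 0]
    - [0, 0, -20, 0, 0, 0]
    - [0, 0, 0, 0, 0, 0]

```text
clock: 5.25
position: [0.6276, 0.1618, 0.1462]
tool_rot: [3.141, -0.001, -0.202]
force: [-0.5, 0.5, -4.3]
grip_width: 0.0562
```

```bash
python3 - <<'E'
from h import *
f=grab('wrist'); g=grab('scene'); s=f['s']; print(s['position'],s['tool_rot'],s['force'],s['moment'],s['grip_width'])
save('w2',np.hstack([cv2.resize(f['color'][60:360,100:460],(400,333)),cv2.resize(g['color'][190:310,190:334],(400,333))]))
E
```

```text
[0.62757086 0.16176324 0.14623372] [ 3.14103672e+00 -6.05455502e-04 -2.01971158e-01] [-0.52637962  0.50632048 -4.32040102] [ 0.02492869 -0.06490208  0.0471996 ] 0.05620520822240437
```

View pics/w2.png

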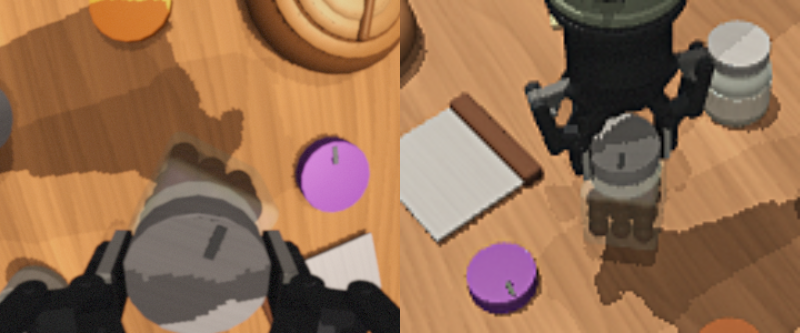

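The wrist view shows the jar hanging squarely from the gripped cap, and −4.3 N confirms the lift. The purple cap is untouched. Carrying it to the stand.

>>> arm_command:
  targets:
    - [0, 0, -25, 0, 0, 0]
    - [-3, 16, -25, 0, 0, 0]
    - [-6, 31, 0, 0, 0, 0]
    - [-8, 41, 0, 0, 0, 0]
    - [-8, 41, 0, 0, 0, 0]
    - [-8, 41, 0, 0, 0, 0]
    - [-8, 41, 0, 0, 0, 0]
    - [-8, 41, 0, 0, 0, 0]

```text
clock: 6.15
position: [0.5228, -0.0766, 0.1879]
tool_rot: [3.137, 0.012, -0.19]
force: [0.7, -0.7, -3.6]
grip_width: 0.0561
```

>>> arm_command:
  targets:
    - [-8, 41, 0, 0, 0, 0]
    - [-5, 20, 0, 0, 0, 0]
    - [0, 0, 0, 0, 0, -7]
    - [0, 0, 0, 0, 0, -7]
    - [0, 0, 0, 0, 0, -6.4]
    - [0, 0, 0, 0, 0, 0]

```text
clock: 6.75
position: [0.4911, -0.1424, 0.1839]
tool_rot: [3.142, 0.021, 0.169]
force: [0.8, 1.1, -3.6]
grip_width: 0.0555
```

```bash
cat > look.py <<'E'
from h import *
def ang(a): return np.degrees(np.arctan2(a[1],a[0]))
f=grab('wrist'); g=grab('scene'); t=grab('top'); s=f['s']
T=rot(s); p=np.array(s['position']); print(np.round(p,4),np.round(s['tool_rot'],4),np.round(s['force'],1),'q7',s['qpos'][6],s['clock'])
zb=p[2]-.0944   # jar underside
print('yaw',np.degrees(s['tool_rot'][2]))
for n,F in(('wrist',f),('scene',g)):
    Q=cloud(F).reshape(-1,3); m=(F['depth'].ravel()>0)&(np.hypot(Q[:,0]-p[0],Q[:,1]-p[1])<.046)
    S=Q[m&(Q[:,2]>zb+.012)&(Q[:,2]<zb+.066)]; r=S[:,:2]-p[:2]; a=np.degrees(np.arctan2(r[:,1],r[:,0]))
    for c0 in (71,161,-19,-109):
        k=abs((a-c0+180)%360-180)<38
        if k.sum()<25: continue
        vx,vy,x0,y0=cv2.fitLine(r[k].astype(np.float32),cv2.DIST_HUBER,0,.001,.001).ravel()
        nn=np.array([-vy,vx]); d=nn@[x0,y0]; nn*=np.sign(d)
        print(n,k.sum(),'jar normal',round(ang(nn),1),'dist',round(abs(d),4))
    S=cloud(F).reshape(-1,3); m=(F['depth'].ravel()>0)&(abs(S[:,2]-zb-.1035)<.006)&(np.hypot(S[:,0]-p[0],S[:,1]-p[1])<.034)
    if m.sum()>50: print(n,'cap',cv2.minEnclosingCircle(S[m][:,:2].astype(np.float32)))
for n,F in(('wrist',f),('scene',g),('top',t)):
    Q=cloud(F).reshape(-1,3); m=(F['depth'].ravel()>0)&(np.abs(Q[:,0]-.499)<.08)&(np.abs(Q[:,1]+.15)<.08)&(Q[:,2]>.038)&(Q[:,2]<.056)
    if m.sum()>60: print(n,m.sum(),'stand',cv2.minAreaRect(Q[m][:,:2].astype(np.float32)))
E
python3 look.py; python3 - <<'E'
from h import *
f=load('wrist');g=load('scene')
save('w3',np.hstack([cv2.resize(f['color'],(400,300)),cv2.resize(g['color'][110:230,190:350],(400,300))]))
E
```

```text
[ 0.4911 -0.1424  0.1839] [3.1415 0.0213 0.1686] [ 0.8  1.1 -3.6] q7 0.5392003578714484 6.75
yaw 9.660867759177057
wrist 1791 jar normal 71.9 dist 0.03
wrist 324 jar normal 161.2 dist 0.0317
wrist cap ((0.49055537581443787, -0.13937309384346008), 0.03304813429713249)
scene 248 jar normal 71.2 dist 0.0285
scene 25 jar normal -18.3 dist 0.0312
scene cap ((0.49128952622413635, -0.13999415934085846), 0.03277698904275894)
wrist 2045 stand ((0.4990650415420532, -0.1484641432762146), (0.09042073041200638, 0.09018582850694656), 72.24154663085938)
scene 251 stand ((0.4999639689922333, -0.14976851642131805), (0.09262774884700775, 0.08937133103609085), 71.82764434814453)
top 83 stand ((0.5087677836418152, -0.1171536073088646), (0.02023375779390335, 0.09004594385623932), 72.00137329101562)
```

View pics/w3.png

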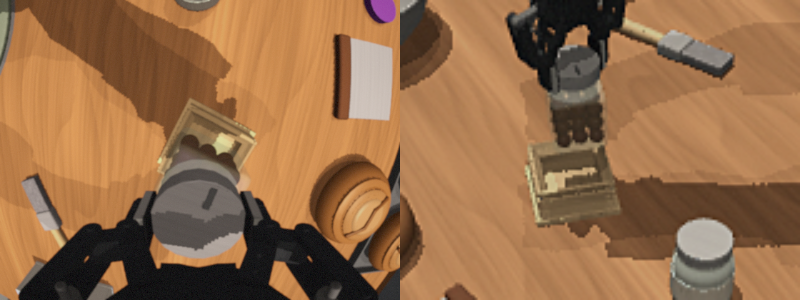

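The wrist view shows the jar just above and behind the well. Jar angle 71.6° and stand 72.0° match, and the stand centre is about (0.499, −0.1495). Centring, levelling and part descent.

>>> arm_command:
  targets:
    - [6.8, 8.6, 0, 0, 1.2, -0.3]
    - [0, 0, 14, 0, 0, 0]
    - [0, 0, 10, 0, 0, 0]
    - [0, 0, 0, 0, 0, 0]

```text
clock: 7.3
position: [0.5015, -0.1507, 0.159]
tool_rot: [3.14, -0.004, 0.164]
force: [0.2, 0.1, -3.3]
grip_width: 0.0555
```

```bash
python3 look.py
```

```text
[ 0.5015 -0.1507  0.159 ] [ 3.1401 -0.004   0.1638] [ 0.2  0.1 -3.3] q7 0.5772484522329272 7.3
yaw 9.383284509568202
wrist 1802 jar normal 71.6 dist 0.0305
wrist 328 jar normal 161.6 dist 0.0304
wrist cap ((0.500995397567749, -0.14788126945495605), 0.03315408527851105)
scene 240 jar normal 72.4 dist 0.029
scene 27 jar normal -17.7 dist 0.0328
scene cap ((0.5018836855888367, -0.15021640062332153), 0.0329759456217289)
wrist 3210 stand ((0.4986259341239929, -0.14889788627624512), (0.0913936197757721, 0.09041016548871994), 72.15510559082031)
scene 244 stand ((0.4999229609966278, -0.1495838463306427), (0.09391424804925919, 0.08979372680187225), 72.50695037841797)
top 97 stand ((0.5098037123680115, -0.11374707520008087), (0.023805322125554085, 0.09085816144943237), 79.57815551757812)
```

>>> arm_command:
  targets:
    - [-2, -1.6, 0, 0, -0.2, 0]
    - [0, 0, 10, 0, 0, 0]
    - [0, 0, 8, 0, 0, 0]
    - [0, 0, 0, 0, 0, 0]

```text
clock: 7.85
position: [0.5001, -0.1491, 0.1417]
tool_rot: [3.139, -0.003, 0.164]
force: [0.4, -0.3, -2.9]
grip_width: 0.0563
```

>>> arm_command:
  targets:
    - [-1, 0.3, 4, 0.1, -0.2, 0]
    - [0, 0, 6, 0, 0, 0]
    - [0, 0, 6, 0, 0, 0]
    - [0, 0, 0, 0, 0, 0]

```text
clock: 8.25
position: [0.499, -0.1497, 0.124]
tool_rot: [3.141, 0.001, 0.164]
force: [-0.2, -0.4, -3.7]
grip_width: 0.0561
```

>>> arm_command:
  targets:
    - [0, 0, 6, 0, 0, 0]
    - [0, 0, 6, 0, 0, 0]
    - [0, 0, 5, 0, 0, 0]
    - [0, 0, 0, 0, 0, 0]

```text
clock: 8.65
position: [0.499, -0.1498, 0.1054]
tool_rot: [3.141, 0.001, 0.164]
force: [0.3, 0.0, -4.1]
grip_width: 0.0563
```

>>> arm_command:
  targets:
    - [0, 0, 2, 0, 0, 0]
    - [0, 0, 1, 0, 0, 0]
    - [0, 0, 1, 0, 0, 0]
    - [0, 0, 1, 0, 0, 0]
    - [0, 0, 0, 0, 0, 0]

```text
clock: 9.15
position: [0.4993, -0.15, 0.102]
tool_rot: [-3.142, -0.0, 0.164]
force: [-4.7, 0.7, 9.7]
grip_width: 0.0562
```

The jar is seated: z is 0.102 against a predicted 0.1024, with a 9.7 N upward reaction. I'll raise the grip force and start unscrewing.

>>> arm_command:
  targets:
    - [0, 0, 0, 0, 0, 0]
    - [0, 0, 0, 0, 0, 0]
    - [0, 0, 0, 0, 0, -4]
    - [0, 0, -0.2, 0, 0, -6]
    - [0, 0, -0.3, 0, 0, -6]
    - [0, 0, -0.3, 0, 0, -6]
    - [0, 0, 0, 0, 0, 0]
  grip_force: 120

```text
clock: 9.85
position: [0.4992, -0.1491, 0.1035]
tool_rot: [-3.141, -0.001, 0.561]
force: [-0.2, 0.4, -3.8]
grip_width: 0.0549
```

```bash
cat > ang.py <<'E'
from h import *
f=grab('wrist'); s=f['s']; p=np.array(s['position'])
print(np.round(p,4),np.round(s['tool_rot'],4),'yaw',np.degrees(s['tool_rot'][2]),'F',np.round(s['force'],1),'M',np.round(s['moment'],2),s['grip_width'],s['clock'])
def ang(a): return np.degrees(np.arctan2(a[1],a[0]))
S=cloud(f).reshape(-1,3); ok=f['depth'].ravel()>0; col=f['color'].reshape(-1,3).astype(int).sum(1)
d=np.hypot(S[:,0]-p[0],S[:,1]-p[1]); top=ok&(d<.026)&(S[:,2]>.1); print('cap top z',np.median(S[top][:,2]),top.sum())
r=S[:,:2]-p[:2]; k=ok&(d<.045)&(S[:,2]>.052)&(S[:,2]<.074)
a=np.degrees(np.arctan2(r[:,1],r[:,0]))
for c0 in(72,162,-18,-108):
    q=k&(abs((a-c0+180)%360-180)<38)
    if q.sum()<25: continue
    vx,vy,x0,y0=cv2.fitLine(r[q].astype(np.float32),cv2.DIST_HUBER,0,.001,.001).ravel(); nn=np.array([-vy,vx]);e=nn@[x0,y0];nn*=np.sign(e)
    print('jar',q.sum(),ang(nn),abs(e))
E
python3 ang.py; python3 - <<'E'
from h import *
f=load('wrist'); save('w4',cv2.resize(f['color'][120:380,130:430],(600,520)))
E
```

```text
[ 0.4992 -0.1491  0.1035] [-3.1409e+00 -1.3000e-03  5.6100e-01] yaw 32.14078604086082 F [-0.2  0.4 -3.8] M [-0.04 -0.02  0.03] 0.0549259381535036 9.85
cap top z 0.1142082967252339 16414
jar 549 74.324615 0.03113467
jar 683 164.46365 0.031212859
```

View pics/w4.png

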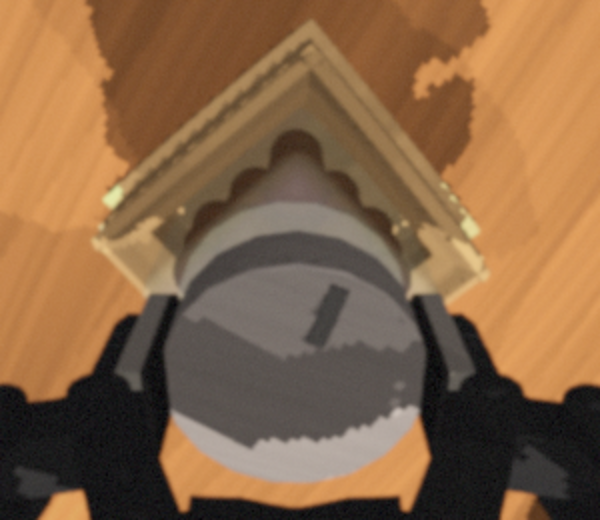

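The wrist view shows the jar down in the well and the bar turned with the gripper, no slip. Cap angle is about 28° relative to the jar, and the jar has turned 2.7° to the wall. Continuing.

>>> arm_command:
  targets:
    - [0, 0, 1, 0, 0, 0]
    - [0, 0, 0, 0, 0, -6]
    - [0, 0, -0.3, 0, 0, -6]
    - [0, 0, -0.3, 0, 0, -6]
    - [0, 0, 0, 0, 0, 0]

```text
clock: 10.4
position: [0.499, -0.1492, 0.104]
tool_rot: [-3.141, -0.001, 0.866]
force: [0.6, -0.3, 0.0]
grip_width: 0.0553
```

```bash
python3 ang.py
```

```text
[ 0.499  -0.1492  0.104 ] [-3.1411e+00 -1.0000e-03  8.6620e-01] yaw 49.629914381992116 F [ 0.6 -0.3  0. ] M [-0.18 -0.05  0.  ] 0.055319597879455056 10.4
cap top z 0.11472517288348535 16591
jar 127 74.67082 0.030776108
jar 962 164.12437 0.030235989
```

>>> arm_command:
  targets:
    - [0, 0, 0, 0, 0, -5]
    - [0, 0, -0.3, 0, 0, -5]
    - [0, 0, 0, 0, 0, -2]
    - [0, 0, 0, 0, 0, 0]
    - [0, 0, 0, 0, 0, 0]

```text
clock: 10.95
position: [0.499, -0.1498, 0.1047]
tool_rot: [3.142, -0.0, 1.056]
force: [-0.9, -0.7, 2.1]
grip_width: 0.0557
```

```bash
python3 ang.py; python3 - <<'E'
from h import *
f=load('wrist'); save('w5',cv2.resize(f['color'][120:380,130:430],(600,520)))
E
```

```text
[ 0.499  -0.1498  0.1047] [ 3.1415e+00 -3.0000e-04  1.0562e+00] yaw 60.51624149274396 F [-0.9 -0.7  2.1] M [-0.09  0.37 -0.02] 0.05572276172804673 10.95
cap top z 0.11550417478920497 16720
jar 59 75.2402 0.031179998
jar 1081 164.32397 0.030318169
```

View pics/w5.png

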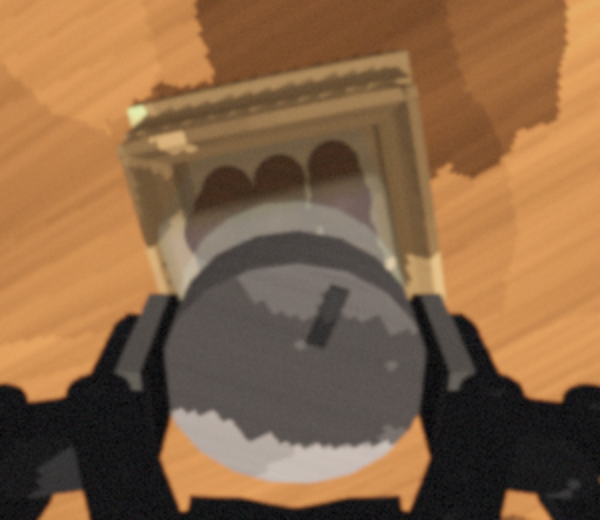

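The cap is at about 56° relative to the jar, past the 50° release. The bar hasn't slipped in the grip and the jar is down in the well. A light +2.1 N push suggests the spring disc has let go. I'll turn 3° more and try a slow lift.

>>> arm_command:
  targets:
    - [0, 0, 0, 0, 0, -3]
    - [0, 0, -1, 0, 0, 0]
    - [0, 0, -1.5, 0, 0, 0]
    - [0, 0, -1.5, 0, 0, 0]
    - [0, 0, 0, 0, 0, 0]

```text
clock: 11.5
position: [0.4992, -0.1496, 0.1088]
tool_rot: [3.142, -0.0, 1.101]
force: [-1.3, -0.1, 0.1]
grip_width: 0.0555
```

>>> arm_command:
  targets:
    - [0, 0, -3, 0, 0, 0]
    - [0, 0, -6, 0, 0, 0]
    - [0, 0, -10, 0, 0, 0]
    - [0, 0, -12, 0, 0, 0]
    - [0, 0, -10, 0, 0, 0]
    - [0, 0, 0, 0, 0, 0]
    - [0, 0, 0, 0, 0, 0]

```text
clock: 12.2
position: [0.5002, -0.1495, 0.1549]
tool_rot: [3.139, -0.001, 1.1]
force: [-0.6, 1.5, -1.7]
grip_width: 0.0553
```

```bash
python3 - <<'E'
from h import *
f=grab('wrist'); g=grab('scene'); s=f['s']; print(s['position'],s['tool_rot'],s['force'],s['moment'],s['grip_width'],np.abs(s['qd']).max())
save('w6',np.hstack([cv2.resize(f['color'],(400,300)),cv2.resize(g['color'][110:230,190:350],(400,300))]))
p=s['position']
for F in(f,g):
    S=cloud(F).reshape(-1,3); m=(F['depth'].ravel()>0)&(np.hypot(S[:,0]-.499,S[:,1]+.15)<.06); S=S[m]
    k=(S[:,2]>.098)&(S[:,2]<.118); print('rim',k.sum(),np.median(S[k],0) if k.any() else '',S[k][:,:2].min(0) if k.any() else '',S[k][:,:2].max(0) if k.any() else '')
    k=(S[:,2]>.05)&(S[:,2]<.085); print('shoulder z max', np.percentile(S[k][:,2],98) if k.any() else '')
E
```

```text
[ 0.50017778 -0.14953611  0.15491056] [ 3.13866814e+00 -1.17278964e-03  1.09958368e+00] [-0.56359218  1.48823711 -1.6563391 ] [-0.01298364  0.00631459  0.02315878] 0.055277824806306004 0.01565655028521223
rim 1419 [ 0.48487223 -0.14219777  0.10443099] [ 0.47489735 -0.16949874] [ 0.50858936 -0.1244168 ]
shoulder z max 0.08461729488597616
rim 141 [ 0.50617778 -0.14067158  0.10696205] [ 0.47663255 -0.1656971 ] [ 0.52507391 -0.12559149]
shoulder z max 0.084369415915649
```

View pics/w6.png

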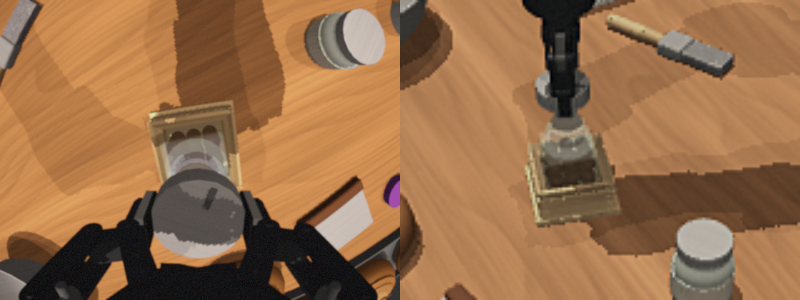

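The cap is off and held above the open jar. The rim measures 0.1045 m against 0.105 m expected, so the jar is fully down. I'll let it settle and hand in.

>>> arm_command:
  targets:
    - [0, 0, 0, 0, 0, 0]
    - [0, 0, 0, 0, 0, 0]
    - [0, 0, 0, 0, 0, 0]
    - [0, 0, 0, 0, 0, 0]

```text
clock: 12.7
position: [0.4995, -0.1494, 0.1533]
tool_rot: [3.141, -0.0, 1.1]
force: [0.6, 0.6, -0.5]
grip_width: 0.0553
```

```bash
python3 -c "
from workcell import bot
s=bot.observe(); print(s['position'],s['tool_rot'],s['force'],s['grip_width'],abs(s['qd']).max()); print(bot.job_done())"
```

```text
[ 0.49946107 -0.14936904  0.15330703] [ 3.14131298e+00 -3.88417201e-04  1.09960508e+00] [ 0.57064733  0.62602416 -0.51110728] 0.05534351308117133 0.0022738817556601327
the job is handed in; nothing more can be done
None
```

I opened the jar and handed the job in at 12.7 s. I carried the jar by its cap into the well, unscrewed the cap about 51° from its starting position (about 56° from the jar's x) plus a 3° margin, and lifted it straight off. No verdict was reported, so the checks below are my own measurements.

- **Jar in the well:** The rim measured 0.1045 m against 0.105 m expected for a fully seated jar. In the last pictures it stood upright in the stand.
- **Cap:** It is gripped by the fingers, level, about 1 mm off the stand's axis and nearly motionless. Its centre is about 95 mm above jar_center, and its lower edge is about 32 mm above the rim.
- **Disagreements:**
  - The gripper's opening read about 55–56 mm on the 59 mm cap, but the grip did not slip.
  - The depth readings of the cap top were about 1 mm high.
  - I judged the release of the threads from the measured angle and the free lift (0.1 N), because no clear torque drop showed.
- **Bystanders:** I saw no contact with any of them. I did not re-measure their positions at the end.

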